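Close the swing-bolt pipe clamp over the tube

ROBOT

A 6-joint arm with a two-finger parallel gripper is mounted at the origin on a cart in front of the work surface, level with it; the furniture and walls round the work are solid. World frame = base frame: x ahead of the robot, y to its left, z up, the work surface at z = 0. Lengths are in mm, angles in rad, forces in N, time in s.
With the tool pointing down it reaches from about 275 to 850 mm from the base axis. Payload 19 kg.
Tool frame: the origin (TCP) lies between the finger pads; the fingertips stand 14 mm ahead of it and the grasp point (between the pads) lies 5 mm behind it (bot.tip_extent is the distance from the TCP to the fingertips, in mm); x points along the fingers, z is the direction in which the jaws open and shut, and the axes are right-handed (so a half turn about x gives the same grasp; the last joint's range is limited). The gripper opens to 85 mm and grips with 20 to 120 N. Pads are 22 mm wide; open, the fingers measure 114 mm over their backs; the gripper's body (76 mm by 85 mm) begins 54 mm behind the grasp point. The pads swing forward as they close: fully open they stand 13 mm farther back than shut.
Start: joints at [-1.241, 0.15, 1.437, -0, 1.554, -0.134], TCP at [257.197, -514.239, 245.267] pointing down, gripper open.
Joint ranges: [-2.8, 2.8], [-0.68, 2.1], [0.12, 2.68], [-1.39, 4.53], [0.16, 2.79], [-2.81, 2.81]. Speed limits (rad/s): [1.89, 1.89, 2.22, 3.01, 3.01, 3.01].

INTERFACE

Orientations are given as a unit quaternion [x, y, z, w].
In Python, from rig import sensors, viewer, bot gives the robot as it stands.
- The arm moves only by the tool arm_command, never from a script. Its argument "commands" is a list of rows, each an object with "hand": the opening, from 0 (shut) to 1 (fully open); "slide": the shift along the tool's x, y, z in cm, a list of three; "turn": the turn about the tool's x in rad. A call has 1 to 8 rows; each row is the pose to reach, as a shift and turn from the pose commanded when the call began, along the tool's axes at that moment; what a row does not reach only later rows make up. A row lasts 1/12 s, in which the tool goes at most 41.7 mm and 7.16 degrees, less where a joint would pass 70% of its speed; a pose out of reach is approached as far as the arm can. A call with a gripper value outside its range is refused whole. The fingers move at their own pace and stop on an object; the grip force is fixed at half the most. Time passes only in rows, so rows that repeat a pose let the fingers close. It gives the time, the measured TCP pose, the force and the opening at its end, in the units of the state.
- sensors.state(): the state, without advancing time (a new reading comes with each control period).
- viewer.camera(name): name is "side" or "top" or "wrist"; returns a dict with "frame" (384x512x3 uint8, red, green, blue), "fx", "fy", "cx", "cy" (pixels), "k1" (the pictures are not rectified: a ray, as slopes to the right and down, at radius r is drawn at 1 + k1 r^2 times it, then the intrinsics apply), "view" (4x4, takes a point from world to camera coordinates); the wrist camera has in their place "hand_eye" (4x4, takes a point from camera to tool coordinates, whose origin is the TCP and whose axes are the tool frame's). Camera axes: x right, y down, z forward; pixel columns grow to the right and rows downward; lengths in mm; the calibration is good to about 2 mm. A picture is of the moment at which its call begins: read the wrist's pose just before it. There is no depth.
- bot.hand_in(): hands the job in, once; it reports no verdict.
The state is a dict: "t": time; "q": joint angles; "joint_vel": joint speeds; "tau": joint torques, N m; "tcp_pos": TCP position; "orientation": TCP orientation; "contact_force": force on the tool from outside, world axes, zero at the start; "moment": the same for the moment, N m; "gripper_width": finger opening in mm.
Only numpy, scipy, OpenCV 4.12 (cv2) and the standard library are available. Lean on these libraries where they do the work, as an engineer would, in place of code of your own. Each camera call takes 0.05 s, during which the arm holds its last target.

TASK

Two open pipe clamps stand on the bench, one empty and one with a rusty tube lying in it. On the clamp that holds the tube, first swing the blue hinged half over the tube until it is fully down, then swing the bolt with the brass nut upright, fully home into the slot of the blue half. Leave the tube lying in the clamp and let go.

Things in the scene. Friction and masses are not known exactly. Their poses are not given: they have to be found in the camera images.
- saddle: Clamp holding the tube: dark steel lower half on a wooden block 170x110x52 mm, fixed (mm, clamp frame, here and below). Origin on the bench under the tube; z up, tube along y, its axis at z=92. Blue half's hinge: along y through x=+36, z=92. Bolt's pin: along y through x=-40, z=74. An identical but empty clamp (not listed) stands elsewhere.
- saddle_strap (a joint): Blue hinged half, 40 mm wide. 0 = shut, 1.57 = standing up over its hinge, more = leaning to +x of the clamp. Shut: arch up to z=117, then a flat lug, z=93 to 102, from x=-22 to its end at x=-54 (90 mm from the hinge), with an open-ended 14 mm slot between prongs 13 mm wide from x=-34 on. Stiff: stays at any angle, takes about 2 to 4 N at the lug.
- saddle_bolt (a joint): Swing bolt: 8 mm shaft; round knurled brass nut, 24 to 26 mm over the knurls, 32 to 46 mm from the pin, domed from there to the bolt's end at 60 mm. 0 = upright, home in the slot (end stop; nut then at z=106 to 134); grows as it leans out to -x. Stiff: stays at any angle, takes about 1 to 2 N at the nut. It bars the lug's way unless the blue half is shut first.
- tube_mid (a point): Middle of the loose rusty tube (33 mm diameter, 125 mm long) lying in the clamp; its z axis runs along the tube.

How it is judged (in metres and radians):
On the way, in this order (a step that is already met when the one before it is completed fails the run):
1. the blue half is down over the tube (within 0.15 rad of shut) while the bolt is still swung out (value of joint saddle_strap below 0.15 rad and value of joint saddle_bolt above 0.3 rad), for 0.2 s.
2. the bolt is upright in the slot (within 0.15 rad) (value of joint saddle_bolt below 0.15 rad), for 0.2 s.
At the end, for the whole second after the job is handed in: The blue half is within 0.15 rad of shut, the bolt within 0.15 rad of upright in its slot, and the tube still lies in the clamp (its middle within 10 mm of the clamp's axis across and in height and 30 mm along it) (value of joint each of saddle_strap, saddle_bolt below 0.15 rad and x of tube_mid in the frame of saddle between -0.01 and 0.01 m and y of tube_mid in the frame of saddle between -0.03 and 0.03 m and z of tube_mid in the frame of saddle between 0.08 and 0.102 m); the robot touches nothing.
It also fails if it takes over 45 s, if anything falls off the work surface, if the arm or the gripper's body presses on something with over 40 N, if the wrist force passes 120 N, or if a joint passes its speed limit or range.

## Working session

There is one attempt and no reset: what is moved stays moved. The work goes in short steps, Python scripts to look and compute and a tool call to move; the robot and the scene stay as the last step left them, time stands still between calls to the robot, and variables do not carry over. Pictures are saved under pics/ and viewed, and the job is handed in when it is done.

Besides the shell and the picture viewer there is one more tool, called after "Emit:" in YAML: its name, and indented under it one key for each argument. arm_command: Moves the arm, as the interface text tells. Its arguments: {"type":"object","properties":{"commands":{"type":"array","items":{"type":"object","properties":{"hand":{"type":"number"},"slide":{"type":"array","items":{"type":"number"}},"turn":{"type":"number"}}}}},"required":["commands"]}

```bash
ls; mkdir -p pics; python3 - <<'E'
from rig import sensors, viewer, bot
import cv2
print(sensors.state())
for n in ("side","top","wrist"):
    c=viewer.camera(n)
    cv2.imwrite(f"pics/{n}0.png",c["frame"][:,:,::-1])
    print({k:v for k,v in c.items() if k!="frame"})
E
```

```text
pics
{'t': 0.0, 'q': array([-1.24100157e+00,  1.51001384e-01,  1.43801672e+00,  1.66800630e-06,
        1.55383831e+00, -1.33964161e-01]), 'joint_vel': array([ 0.00097321,  0.00182947, -0.00267064, -0.00076183, -0.00010057,
       -0.0004838 ]), 'tau': array([-1.10864476e-03, -7.13044238e+01, -5.70864344e+01, -2.00654986e-04,
        8.97123129e-03,  3.39882149e-05]), 'tcp_pos': array([ 257.12917127, -514.04124332,  244.673827  ]), 'orientation': array([ 0.37199849,  0.60186646, -0.3714305 ,  0.60117658]), 'contact_force': array([0.78644894, 0.21639652, 0.16988337]), 'moment': array([-0.03254603,  0.00841289,  0.01483095]), 'gripper_width': 85.1285371798839}
{'fx': 416.1828292271871, 'fy': 416.1828292271871, 'cx': 250.54315584773067, 'cy': 193.3098148026084, 'k1': -0.04445701212975601, 'view': array([[-9.65082948e-01, -2.61812656e-01,  8.30878431e-03,
         5.21326544e+02],
       [-1.26854455e-01,  4.39383226e-01, -8.89297660e-01,
         1.44116092e+02],
       [ 2.29178642e-01, -8.59300014e-01, -4.57253361e-01,
         8.14102860e+02],
       [ 0.00000000e+00,  0.00000000e+00
[... 316 characters left out ...]
9.54768750e-02,
         5.52854660e+02],
       [ 9.53498366e-02,  2.41287776e-02, -9.95151351e-01,
         8.68816840e+02],
       [ 0.00000000e+00,  0.00000000e+00,  0.00000000e+00,
         1.00000000e+00]])}
{'fx': 333.51242572076654, 'fy': 333.51242572076654, 'cx': 247.96793879905437, 'cy': 192.55068656096807, 'k1': -0.07607029473859328, 'hand_eye': array([[ 1.46168378e-04, -3.00468398e-01,  9.53791759e-01,
        -1.28784864e+02],
       [ 1.88681672e-04, -9.53791744e-01, -3.00468423e-01,
         7.66641649e+01],
       [ 9.99999972e-01,  2.23882006e-04, -8.27213120e-05,
        -7.36413632e-01],
       [ 0.00000000e+00,  0.00000000e+00,  0.00000000e+00,
         1.00000000e+00]])}
```

View pics/top0.png

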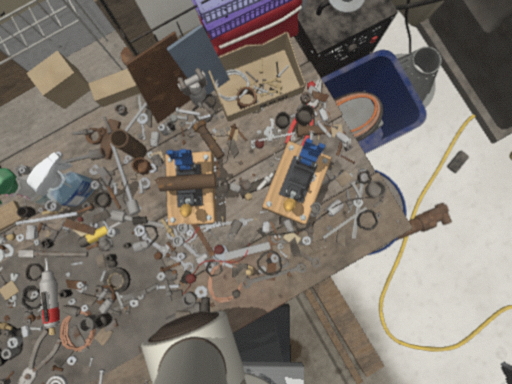

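View pics/side0.png

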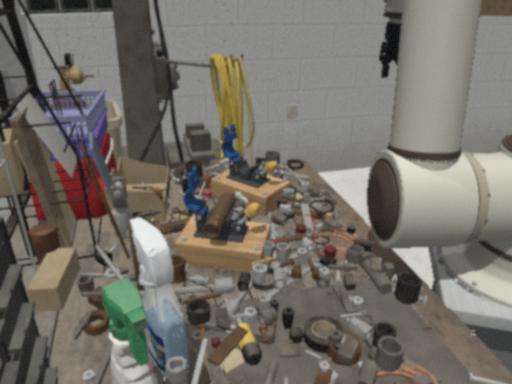

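View pics/wrist0.png

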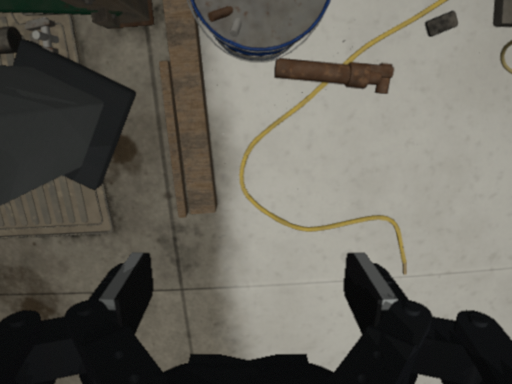

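The clamp holding the tube is at about (190,188) in the top view, with its blue hinge away from the robot (179,160) and the nut toward it (186,209). I'll enlarge it.

```bash
python3 - <<'E'
import cv2
a=cv2.imread("pics/top0.png")[135:240,140:240]
cv2.imwrite("pics/top0c.png",cv2.resize(a,None,fx=5.7,fy=5.7,interpolation=cv2.INTER_CUBIC))
a=cv2.imread("pics/side0.png")[150:280,160:290]
cv2.imwrite("pics/side0c.png",cv2.resize(a,None,fx=4.6,fy=4.6,interpolation=cv2.INTER_CUBIC))
E
```

```text
(no output)
```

View pics/top0c.png

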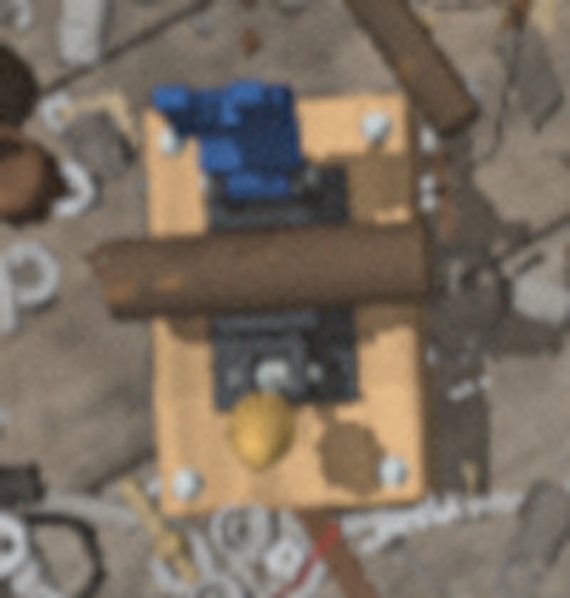

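View pics/side0c.png

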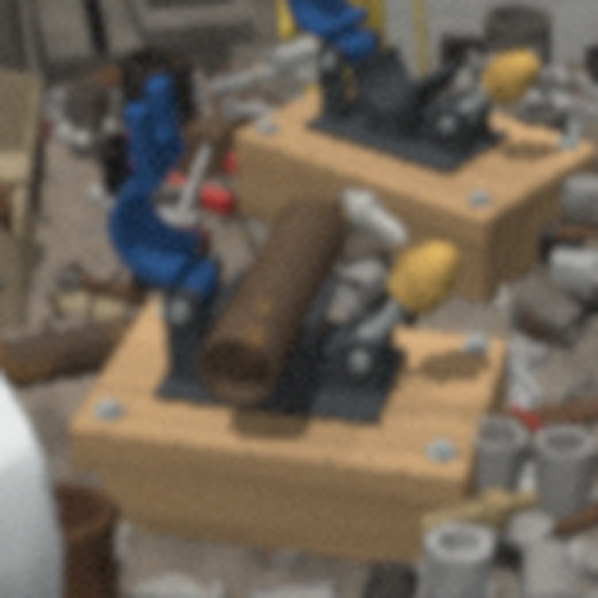

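```bash
cat > h.py <<'E'
import numpy as np, cv2
from scipy.optimize import least_squares
from scipy.spatial.transform import Rotation as R
def proj(c,V,P):
    P=np.atleast_2d(P); p=P@V[:3,:3].T+V[:3,3]
    s=p[:,:2]/p[:,2:]; s=s*(1+c["k1"]*(s**2).sum(1,keepdims=True))
    return s*[c["fx"],c["fy"]]+[c["cx"],c["cy"]]
def c2w(p,P):
    P=np.atleast_2d(P); co,si=np.cos(p[2]),np.sin(p[2])
    return np.c_[p[0]+co*P[:,0]-si*P[:,1],p[1]+si*P[:,0]+co*P[:,1],P[:,2]]
def w2c(p,P):
    P=np.atleast_2d(P); co,si=np.cos(p[2]),np.sin(p[2]); d=P-np.array([p[0],p[1],0])
    return np.c_[co*d[:,0]+si*d[:,1],-si*d[:,0]+co*d[:,1],d[:,2]]
def wristV(c,st):
    T=np.eye(4);T[:3,:3]=R.from_quat(st["orientation"]).as_matrix();T[:3,3]=st["tcp_pos"]
    return np.linalg.inv(T@c["hand_eye"])
E
cat > fit.py <<'E'
from h import *
from rig import viewer
ct,cs=viewer.camera("top"),viewer.camera("side")
T=lambda a:np.array(a)/5.7+[140,135]-0.4
S=lambda a:np.array(a)/4.6+[160,150]-0.4
z=52
tp=T([(148,100),(410,95),(428,498),(162,515)]); tP=[(85,55,z),(85,-55,z),(-85,-55,z),(-85,55,z)]
sp=S([(72,430),(465,480),(508,342)]); sP=[(85,55,z),(-85,55,z),(-85,-55,z)]
f=lambda p:np.r_[(proj(ct,ct["view"],c2w(p,tP))-tp).ravel(),(proj(cs,cs["view"],c2w(p,sP))-sp).ravel()]
r=least_squares(f,[520,50,0]);p=r.x
print(p,np.round(r.fun,1))
np.save("pose.npy",p)
# strap angle: end at radius 90 in clamp plane; bolt end
def st(a,r=90): # shut points to -x
    return [36-r*np.cos(a),0,92+r*np.sin(a)]
for a in (1.2,1.4,1.57,1.8,2.0,2.2):
    print("strap",a,((proj(ct,ct["view"],c2w(p,st(a)))-[140,135])*5.7).round(),((proj(cs,cs["view"],c2w(p,st(a)))-[160,150])*4.6).round())
for a in (.5,.7,.8,.9,1.0,1.2,1.4):
    e=[-40-60*np.sin(a),0,74+60*np.cos(a)]
    print("bolt",a,((proj(ct,ct["view"],c2w(p,e))-[140,135])*5.7).round(),((proj(cs,cs["view"],c2w(p,e))-[160,150])*4.6).round())
for e in ((0,62.5,92),(0,-62.5,92),(0,0,108)):
    print("tube",((proj(ct,ct["view"],c2w(p,e))-[140,135])*5.7).round(),((proj(cs,cs["view"],c2w(p,e))-[160,150])*4.6).round())
E
python3 fit.py
```

```text
[5.64969022e+02 1.11158884e+02 5.68748895e-02] [-0.8  1.  -0.3 -0.7 -0.5  1.  -1.2  0.4 -1.9 -2.1  0.4 -1.5  0.9 -1.9]
strap 1.2 [[215. 251.]] [[280. 111.]]
strap 1.4 [[211. 200.]] [[238.  96.]]
strap 1.57 [[208. 157.]] [[202.  90.]]
strap 1.8 [[208. 100.]] [[153.  90.]]
strap 2.0 [[210.  57.]] [[115. 100.]]
strap 2.2 [[214.  20.]] [[ 80. 116.]]
bolt 0.5 [[250. 461.]] [[454. 238.]]
bolt 0.7 [[254. 488.]] [[478. 255.]]
bolt 0.8 [[257. 500.]] [[488. 265.]]
bolt 0.9 [[259. 511.]] [[497. 276.]]
bolt 1.0 [[262. 520.]] [[505. 287.]]
bolt 1.2 [[268. 535.]] [[518. 311.]]
bolt 1.4 [[274. 543.]] [[524. 336.]]
tube [[103. 297.]] [[251. 371.]]
tube [[421. 280.]] [[329. 225.]]
tube [[253. 284.]] [[292. 260.]]
```

```bash
cat > plan.py <<'E'
from h import *
from rig import sensors
def go(target,ang=None,verbose=True):
    """target clamp coords of TCP (mm); ang: desired tool-y direction rel. clamp x; prints slide cm & turn"""
    s=sensors.state(); M=R.from_quat(s["orientation"]).as_matrix(); p=np.load("pose.npy")
    d=M.T@(c2w(p,target)[0]-s["tcp_pos"])/10
    print("t",round(s["t"],2),"clampTCP",w2c(p,s["tcp_pos"])[0].round(1),"F",s["contact_force"].round(1),"grip",round(s["gripper_width"],1),"slide",d.round(2))
    yt=M[:,1]; a=np.arctan2(yt[1],yt[0])-p[2]; print("tool-y angle rel clamp x",round(a,3),"q6",s["q"][5].round(2)); print(M.round(3))
    return d
if __name__=="__main__":
    import sys; go([float(v) for v in sys.argv[1:4]])
E
python3 plan.py -60 0 330
```

```text
t 0.25 clampTCP [-342.9 -606.8  245. ] F [-0.5  1.   0.6] grip 85.0 slide [ -8.47  49.99 -44.54]
tool-y angle rel clamp x 0.407 q6 -0.13
[[-0.     0.894  0.447]
 [ 0.001  0.447 -0.894]
 [-1.     0.    -0.001]]
```

Emit:
arm_command:
  commands:
    - {"hand": 0.0, "slide": [-4, 0, 0], "turn": -0.12}
    - {"hand": 0.0, "slide": [-8, 0, 0], "turn": -0.24}
    - {"hand": 0.0, "slide": [-8.5, 4, -3], "turn": -0.36}
    - {"hand": 0.0, "slide": [-8.5, 7, -6], "turn": -0.48}
    - {"hand": 0.0, "slide": [-8.5, 10, -9], "turn": -0.6}
    - {"hand": 0.0, "slide": [-8.5, 13, -12], "turn": -0.72}
    - {"hand": 0.0, "slide": [-8.5, 15.5, -14.5], "turn": -0.84}
    - {"hand": 0.0, "slide": [-8.5, 18, -16.5], "turn": -0.96}

```text
t: 0.92
tcp_pos: [344.3, -283.8, 330.5]
orientation: [0.05, 0.705, -0.05, 0.706]
contact_force: [0.7, -0.8, 0.0]
gripper_width: 0.1
```

```bash
python3 plan.py -60 0 330
```

```text
t 0.92 clampTCP [-242.8 -381.7  330.5] F [ 0.7 -0.8  0. ] grip 0.1 slide [ 0.05 41.02 10.41]
tool-y angle rel clamp x 1.373 q6 -0.72
[[ 0.     0.141  0.99 ]
 [-0.     0.99  -0.141]
 [-1.    -0.     0.   ]]
```

Emit:
arm_command:
  commands:
    - {"hand": 0.0, "slide": [0, 4, 1], "turn": -0.12}
    - {"hand": 0.0, "slide": [0, 8, 2], "turn": -0.24}
    - {"hand": 0.0, "slide": [0, 12, 3], "turn": -0.36}
    - {"hand": 0.0, "slide": [0, 16, 4], "turn": -0.48}
    - {"hand": 0.0, "slide": [0, 20, 5], "turn": -0.6}
    - {"hand": 0.0, "slide": [0, 24, 6], "turn": -0.72}
    - {"hand": 0.0, "slide": [0, 28, 7], "turn": -0.84}
    - {"hand": 0.0, "slide": [0, 32, 8], "turn": -0.96}

```text
t: 1.58
tcp_pos: [470.6, 20.9, 330.5]
orientation: [-0.282, 0.648, 0.281, 0.649]
contact_force: [0.2, -1.3, -0.8]
gripper_width: 0.1
```

```bash
python3 plan.py -100 0 330
```

```text
t 1.58 clampTCP [-99.4 -84.7 330.5] F [ 0.2 -1.3 -0.8] grip 0.1 slide [0.05 6.17 5.81]
tool-y angle rel clamp x 2.333 q6 -0.94
[[ 0.001 -0.731  0.683]
 [-0.     0.683  0.731]
 [-1.    -0.     0.   ]]
```

Emit:
arm_command:
  commands:
    - {"hand": 0.0, "slide": [0, 2, 2], "turn": -0.12}
    - {"hand": 0.0, "slide": [0, 4, 4], "turn": -0.24}
    - {"hand": 0.0, "slide": [0, 6.2, 5.8], "turn": -0.36}
    - {"hand": 0.0, "slide": [0, 6.2, 5.8], "turn": -0.48}
    - {"hand": 0.0, "slide": [0, 6.2, 5.8], "turn": -0.6}
    - {"hand": 0.0, "slide": [0, 6.2, 5.8], "turn": -0.72}
    - {"hand": 0.0, "slide": [0, 6.2, 5.8], "turn": -0.81}
    - {"hand": 0.0, "slide": [0, 6.2, 5.8], "turn": -0.81}

```text
t: 2.25
tcp_pos: [465.1, 103.5, 330.3]
orientation: [-0.514, 0.486, 0.514, 0.485]
contact_force: [-0.5, 1.0, 0.5]
gripper_width: -0.3
```

```bash
cat > snap.py <<'E'
import sys,cv2,pickle
from rig import sensors,viewer
n,tag=sys.argv[1:3]; st=sensors.state(); c=viewer.camera(n)
pickle.dump((st,c),open(f"{tag}.pkl","wb"))
f=c["frame"][:,:,::-1]
if len(sys.argv)>3:
    x0,y0,x1,y1=map(int,sys.argv[3:7]); f=f[y0:y1,x0:x1]
k=min(800/f.shape[1],600/f.shape[0]); k=int(k*2)/2; print("scale",k)
cv2.imwrite(f"pics/{tag}.png",cv2.resize(f,None,fx=k,fy=k,interpolation=cv2.INTER_CUBIC))
E
python3 plan.py -100 0 330; python3 snap.py wrist w1
```

```text
t 2.25 clampTCP [-100.1   -2.   330.3] F [-0.5  1.   0.5] grip -0.3 slide [ 0.03 -0.01  0.2 ]
tool-y angle rel clamp x -3.141 q6 -1.57
[[-0.    -0.998 -0.057]
 [ 0.    -0.057  0.998]
 [-1.     0.     0.   ]]
scale 1.5
```

View pics/w1.png

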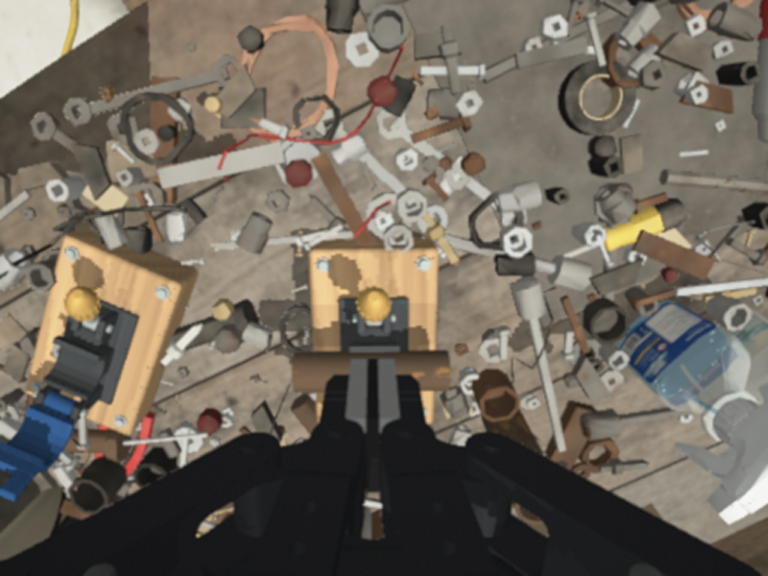

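The clamp is centred under the fingers: the nut is at (374,305), the tube runs from (295,370) to (448,370), and the block's front corners are at (310,250) and (436,247). Next I'll compare these with the model.

```bash
python3 - <<'E'
import pickle
from h import *
st,c=pickle.load(open("w1.pkl","rb")); p=np.load("pose.npy"); V=wristV(c,st)
for n,e in dict(cA=(-85,55,52),cB=(-85,-55,52),tubeA=(0,62.5,92),tubeB=(0,-62.5,92),tubetop=(0,0,108),nut6=(-40-39*np.sin(.6),0,74+39*np.cos(.6)),end6=(-40-60*np.sin(.6),0,74+60*np.cos(.6)),fr=(85,55,52)).items(): print(n,(proj(c,V,c2w(p,e))*1.5).round())
E
python3 snap.py wrist w1c 190 150 310 270
```

```text
cA [[440. 248.]]
cB [[307. 248.]]
tubeA [[451. 362.]]
tubeB [[296. 362.]]
tubetop [[374. 371.]]
nut6 [[374. 294.]]
end6 [[374. 286.]]
fr [[432. 425.]]
scale 5.0
```

View pics/w1c.png

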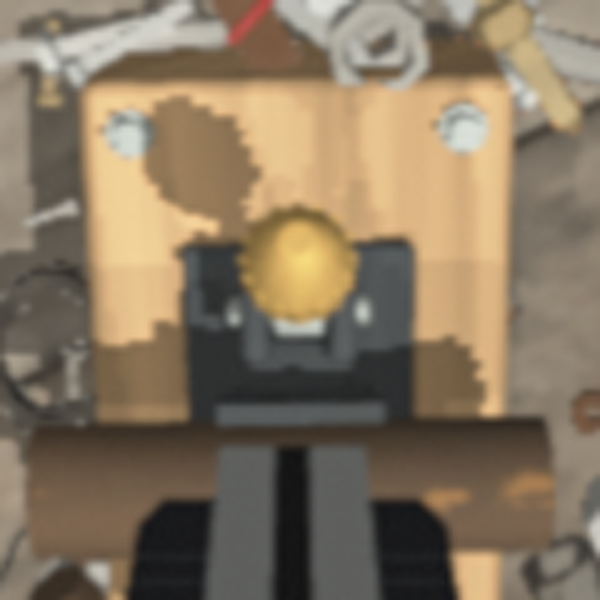

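```bash
cat > fit2.py <<'E'
import pickle
from h import *
from rig import viewer
ct,cs=viewer.camera("top"),viewer.camera("side")
st,cw=pickle.load(open("w1.pkl","rb")); V=wristV(cw,st)
T=lambda a:np.array(a)/5.7+[140,135]-0.4
S=lambda a:np.array(a)/4.6+[160,150]-0.4
W=lambda a:np.array(a)/5+[190,150]-0.4
z=52
L=[]
def f(p):
    b=p[3]; o=[]
    B=lambda P:[(x+b,y,z) for x,y,z in P]
    o+=[proj(ct,ct["view"],c2w(p,B([(85,55,z),(85,-55,z),(-85,-55,z),(-85,55,z)])))-T([(148,100),(410,95),(428,498),(162,515)])]
    o+=[proj(cs,cs["view"],c2w(p,B([(85,55,z),(-85,55,z),(-85,-55,z)])))-S([(72,430),(465,480),(508,342)])]
    o+=[proj(cw,V,c2w(p,B([(-85,55,z),(-85,-55,z)])))-W([(512,78),(83,83)])]
    t=p[4]
    o+=[proj(ct,ct["view"],c2w(p,[(0,62.5+t,92),(0,-62.5+t,92)]))-T([(103,284),(425,262)])]
    o+=[proj(cs,cs["view"],c2w(p,[(0,62.5+t,92)]))-S([(237,370)])]
    o+=[proj(cw,V,c2w(p,[(0,62.5+t,92),(0,-62.5+t,92)]))-W([(550,482),(28,490)])]
    h=p[5]
    o+=[proj(cw,V,c2w(p,[(-40,h,74),(-40,-h,74)]))-W([(363,312),(234,312)])]
    o+=[proj(cs,cs["view"],c2w(p,[(-40,h,74),(36,h,92)]))-S([(357,358),(178,310)])]
    return np.vstack(o).ravel()
r=least_squares(f,[565,111,0.05,-5,0,15],loss="soft_l1")
print(r.x.round(3));print(f(r.x).reshape(-1,2).round(1)); np.save("pose.npy",r.x[:3])
E
python3 fit2.py; python3 - <<'E'
E
python3 plan.py -100 0 330
```

```text
[ 5.73034e+02  1.12228e+02  6.60000e-02 -7.60900e+00 -1.86200e+00
  1.60960e+01]
[[-1.4  1. ]
 [-0.9 -1.1]
 [-0.4  0.6]
 [-1.1  0.4]
 [-2.1 -1.7]
 [ 0.4 -1.6]
 [ 0.4 -2. ]
 [ 0.9  0.2]
 [-1.3 -0.1]
 [ 0.8 -0.7]
 [ 0.1 -0.3]
 [-0.5 -0.3]
 [-0.4  0.9]
 [ 1.6  0.1]
 [ 0.1 -0.6]
 [-0.3 -0.4]
 [ 0.5  0.5]
 [ 0.8 -1.5]]
t 2.45 clampTCP [-108.2   -1.8  330.3] F [ 0.5 -0.2 -0.5] grip 0.0 slide [ 0.03 -0.82  0.19]
tool-y angle rel clamp x -3.158 q6 -1.56
[[-0.    -0.999 -0.049]
 [ 0.    -0.049  0.999]
 [-1.     0.     0.   ]]
```

```bash
python3 - <<'E'
import pickle
from h import *
from rig import viewer
p=np.load("pose.npy")
ct,cs=viewer.camera("top"),viewer.camera("side")
st,cw=pickle.load(open("w1.pkl","rb")); V=wristV(cw,st)
def show(n,e):
    e=np.atleast_2d(e)
    print(n,"top",((proj(ct,ct["view"],c2w(p,e))-[140,135])*5.7).round().tolist(),"side",((proj(cs,cs["view"],c2w(p,e))-[160,150])*4.6).round().tolist(),"wr",((proj(cw,V,c2w(p,e))-[190,150])*5).round().tolist())
for a in (.5,.6,.7,.8,.9,1):
    show(f"bolt{a} nutmid,end",[[-40-r*np.sin(a),0,74+r*np.cos(a)] for r in(39,60)])
for a in (1.5,1.6,1.7,1.8,1.9,2):
    show(f"strap{a} prongs",[[36-90*np.cos(a)+5*np.sin(a),y,92+90*np.sin(a)+5*np.cos(a)] for y in(13.5,-13.5)])
E
```

```text
bolt0.5 nutmid,end top [[257.0, 415.0], [249.0, 439.0]] side [[410.0, 273.0], [435.0, 236.0]] wr [[296.0, 283.0], [296.0, 268.0]]
bolt0.6 nutmid,end top [[259.0, 424.0], [251.0, 454.0]] side [[418.0, 278.0], [447.0, 244.0]] wr [[296.0, 266.0], [296.0, 240.0]]
bolt0.7 nutmid,end top [[260.0, 433.0], [254.0, 467.0]] side [[425.0, 283.0], [458.0, 253.0]] wr [[296.0, 249.0], [295.0, 213.0]]
bolt0.8 nutmid,end top [[262.0, 441.0], [256.0, 479.0]] side [[432.0, 290.0], [469.0, 263.0]] wr [[296.0, 234.0], [295.0, 188.0]]
bolt0.9 nutmid,end top [[264.0, 448.0], [259.0, 490.0]] side [[438.0, 297.0], [478.0, 273.0]] wr [[295.0, 219.0], [295.0, 165.0]]
bolt1 nutmid,end top [[266.0, 454.0], [262.0, 499.0]] side [[443.0, 304.0], [486.0, 284.0]] wr [[295.0, 205.0], [295.0, 143.0]]
strap1.5 prongs top [[167.0, 140.0], [243.0, 135.0]] side [[174.0, 102.0], [195.0, 76.0]] wr [[368.0, 846.0], [233.0, 847.0]]
strap1.6 prongs top [[166.0, 115.0], [243.0, 110.0]] side [[153.0, 101.0], [174.0, 74.0]] wr [[367.0, 881.0], [234.0, 882.0]]
strap1.7 prongs top [[166.0, 91.0], [242.0, 86.0]] side [[132.0, 102.0], [153.0, 75.0]] wr [[367.0, 913.0], [235.0, 914.0]]
strap1.8 prongs top [[166.0, 68.0], [242.0, 63.0]] side [[111.0, 104.0], [133.0, 78.0]] wr [[366.0, 940.0], [236.0, 941.0]]
strap1.9 prongs top [[168.0, 46.0], [243.0, 41.0]] side [[91.0, 109.0], [114.0, 83.0]] wr [[365.0, 962.0], [237.0, 963.0]]
strap2 prongs top [[169.0, 26.0], [244.0, 21.0]] side [[73.0, 116.0], [96.0, 90.0]] wr [[364.0, 980.0], [239.0, 980.0]]
```

```bash
python3 -c "
from rig import bot
print(bot.tip_extent)"; python3 plan.py -31 0 200|head -1;python3 plan.py -31 0 120|head -1
```

```text
14.0
t 2.55 clampTCP [-108.2   -1.8  330.3] F [ 0.4 -0.1  0.1] grip 0.1 slide [13.03 -7.71  0.29]
t 2.55 clampTCP [-108.2   -1.8  330.3] F [ 0.4 -0.1  0.1] grip 0.1 slide [21.03 -7.71  0.29]
```

Emit:
arm_command:
  commands:
    - {"hand": 0, "slide": [0, -3, 0.1], "turn": -0.01}
    - {"hand": 0, "slide": [3, -6, 0.3], "turn": -0.016}
    - {"hand": 0, "slide": [6, -7.7, 0.3], "turn": -0.016}
    - {"hand": 0, "slide": [9, -7.7, 0.3], "turn": -0.016}
    - {"hand": 0, "slide": [12, -7.7, 0.3], "turn": -0.016}
    - {"hand": 0, "slide": [15, -7.7, 0.3], "turn": -0.016}
    - {"hand": 0, "slide": [16.5, -7.7, 0.3], "turn": -0.016}
    - {"hand": 0, "slide": [16.5, -7.7, 0.3], "turn": -0.016}

```text
t: 3.22
tcp_pos: [540.5, 110.3, 161.7]
orientation: [-0.515, 0.484, 0.518, 0.482]
contact_force: [-0.6, -0.3, 0.7]
gripper_width: 0.2
```

```bash
python3 plan.py -31 0 120|head -2; python3 snap.py wrist w2; python3 snap.py side s2 160 100 320 220
```

```text
t 3.22 clampTCP [-32.6   0.2 161.7] F [-0.6 -0.3  0.7] grip 0.2 slide [ 4.17 -0.18 -0.02]
tool-y angle rel clamp x -3.14 q6 -1.58
scale 1.5
scale 5.0
```

View pics/w2.png

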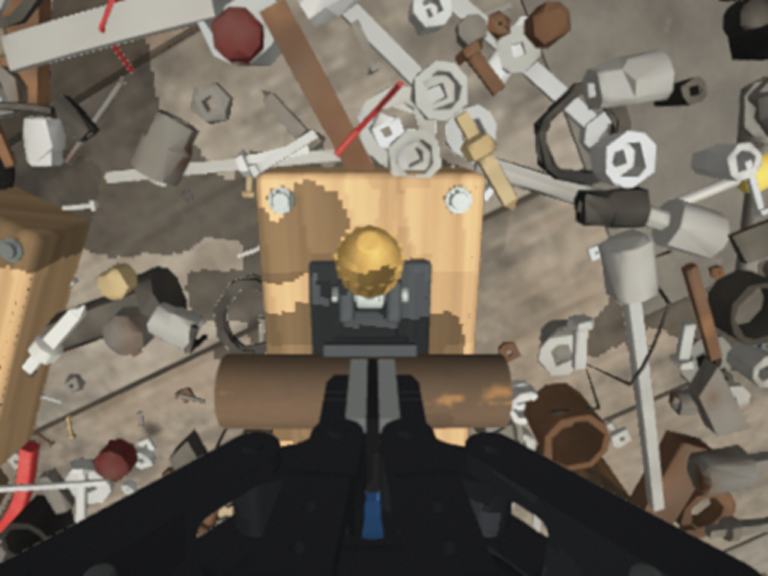

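View pics/s2.png

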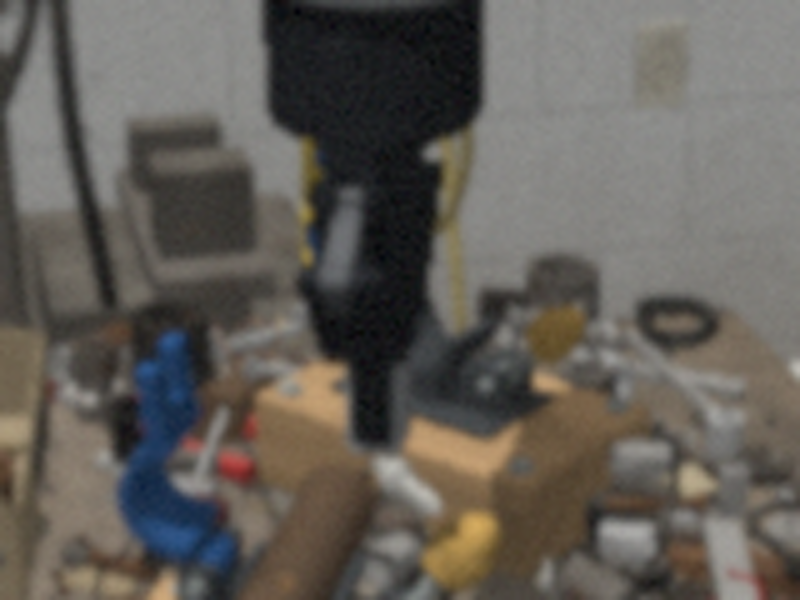

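The fingers are lined up on the bolt plane, with the tip between the tube and the nut at (370,262). I'll descend and push the bolt further out so the lug can pass.

Emit:
arm_command:
  commands:
    - {"hand": 0, "slide": [2.5, 0, 0]}
    - {"hand": 0, "slide": [4.2, 0, 0]}
    - {"hand": 0, "slide": [4.2, 0.8, 0]}
    - {"hand": 0, "slide": [4.2, 1.5, 0]}
    - {"hand": 0, "slide": [4.3, 2.2, 0]}
    - {"hand": 0, "slide": [4.4, 2.8, 0]}
    - {"hand": 0, "slide": [4.4, 3.4, 0]}
    - {"hand": 0, "slide": [4.4, 3.4, 0]}

```text
invalid input at $.commands[0]: expected keys hand, slide, turn
```

```bash
python3 plan.py -31 0 120|head -2; python3 snap.py wrist w3; python3 snap.py side s3 180 150 320 255
```

```text
t 3.32 clampTCP [-31.    0.2 165.9] F [ 0.5 -0.3  0. ] grip -0.1 slide [ 4.59  0.   -0.02]
tool-y angle rel clamp x -3.14 q6 -1.58
scale 1.5
scale 5.5
```

View pics/w3.png

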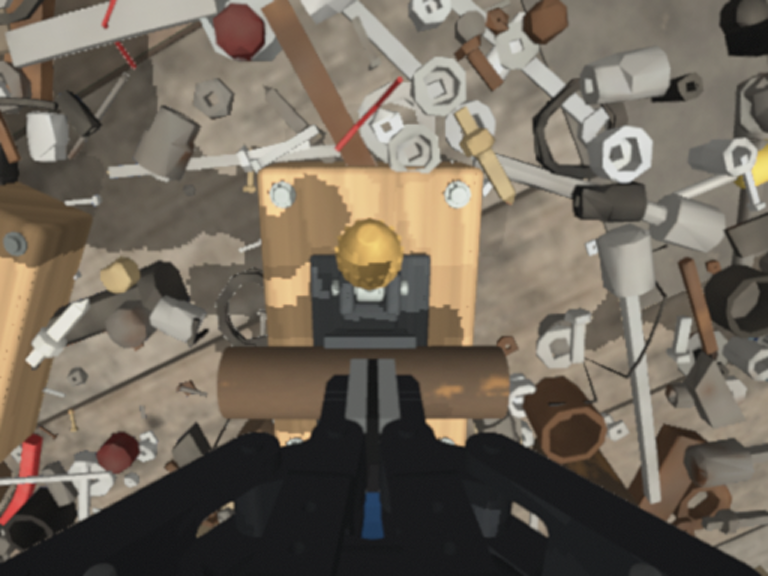

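View pics/s3.png

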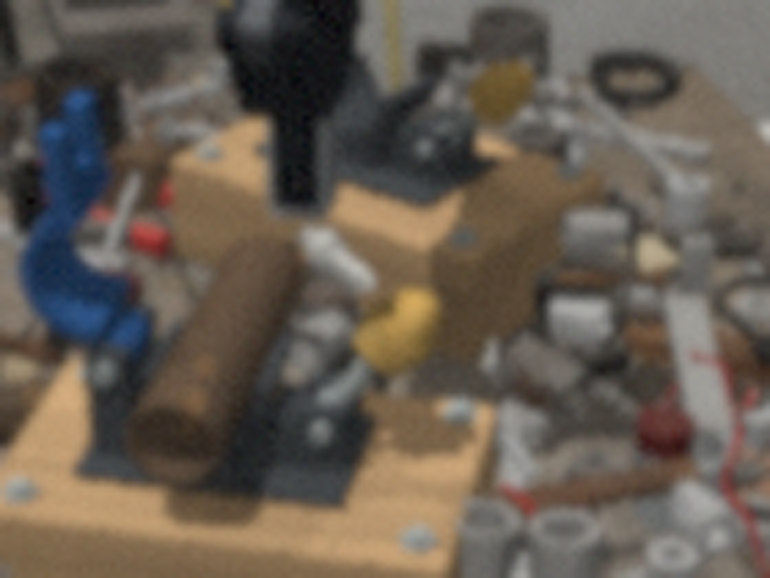

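The call was refused because the rows had no "turn" key; nothing moved. I'll resend it with the settled height.

Emit:
arm_command:
  commands:
    - {"hand": 0, "slide": [2.5, 0, 0], "turn": 0}
    - {"hand": 0, "slide": [4.6, 0, 0], "turn": 0}
    - {"hand": 0, "slide": [4.6, 0.8, 0], "turn": 0}
    - {"hand": 0, "slide": [4.6, 1.5, 0], "turn": 0}
    - {"hand": 0, "slide": [4.7, 2.2, 0], "turn": 0}
    - {"hand": 0, "slide": [4.8, 2.8, 0], "turn": 0}
    - {"hand": 0, "slide": [4.8, 3.4, 0], "turn": 0}
    - {"hand": 0, "slide": [4.8, 3.4, 0], "turn": 0}

```text
t: 4.08
tcp_pos: [507.5, 108.2, 118.5]
orientation: [0.517, -0.482, -0.516, -0.483]
contact_force: [-0.2, 0.2, 1.9]
gripper_width: 0.1
```

```bash
python3 plan.py -31 0 120|head -2; python3 snap.py side s4 180 150 320 255
```

```text
t 4.08 clampTCP [-65.7   0.2 118.5] F [-0.2  0.2  1.9] grip 0.1 slide [-0.14 -3.47 -0.03]
tool-y angle rel clamp x -3.139 q6 -1.58
scale 5.5
```

View pics/s4.png

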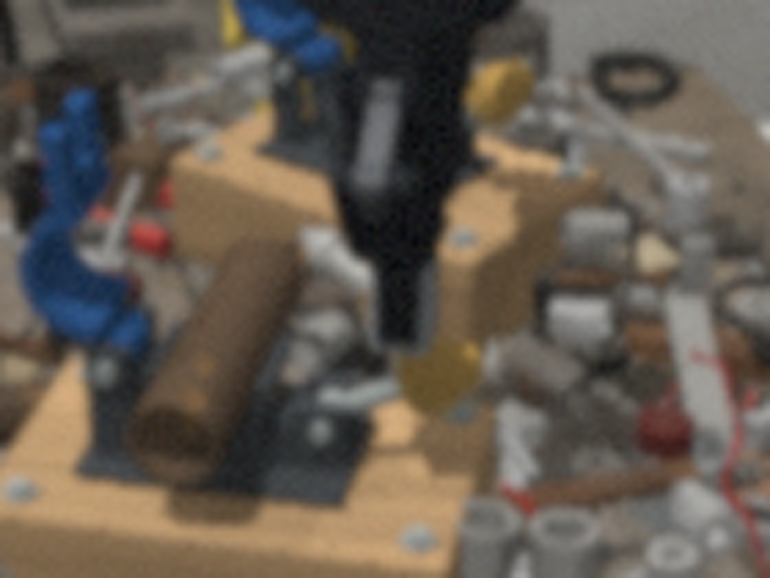

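Bolt is now leaned out to about 1.15 rad. I'll rise, go over the blue half to its far side, and come down there.

```bash
python3 plan.py 95 0 240|head -1;  python3 - <<'E'
import numpy as np
for a in np.linspace(1.6,0,17):
    u=78+5*(1.6-a)/1.6
    x=36-u*np.cos(a)+10*np.sin(a)+11; z=92+u*np.sin(a)+10*np.cos(a)+14
    print(round(a,2),"TCP",round(x,1),round(z,1))
E
```

```text
t 4.13 clampTCP [-65.3   0.2 118.3] F [-0.2 -0.2  1. ] grip -0.4 slide [-12.14 -16.05  -0.06]
1.6 TCP 59.3 183.7
1.5 TCP 51.4 184.8
1.4 TCP 43.5 185.2
1.3 TCP 35.5 184.7
1.2 TCP 27.6 183.5
1.1 TCP 19.8 181.4
1.0 TCP 12.3 178.6
0.9 TCP 5.0 175.0
0.8 TCP -1.9 170.7
0.7 TCP -8.4 165.7
0.6 TCP -14.3 160.1
0.5 TCP -19.7 153.8
0.4 TCP -24.4 147.0
0.3 TCP -28.4 139.8
0.2 TCP -31.7 132.2
0.1 TCP -34.3 124.2
0.0 TCP -36.0 116.0
```

Emit:
arm_command:
  commands:
    - {"hand": 0, "slide": [-3.5, -0.5, 0], "turn": 0}
    - {"hand": 0, "slide": [-7.5, -0.5, 0], "turn": 0}
    - {"hand": 0, "slide": [-11.5, -0.5, 0], "turn": 0}
    - {"hand": 0, "slide": [-12.2, -4, 0], "turn": 0}
    - {"hand": 0, "slide": [-12.2, -8, 0], "turn": 0}
    - {"hand": 0, "slide": [-12.2, -12, 0], "turn": 0}
    - {"hand": 0, "slide": [-12.2, -16, 0], "turn": 0}
    - {"hand": 0, "slide": [-12.2, -16, 0], "turn": 0}

```text
t: 4.8
tcp_pos: [672.6, 118.8, 235.4]
orientation: [-0.516, 0.484, 0.517, 0.482]
contact_force: [-1.9, 0.3, -1.1]
gripper_width: 0.2
```

```bash
python3 plan.py 95 0 184|head -2; python3 snap.py side s5 150 120 310 240;python3 snap.py wrist w5
```

```text
t 4.8 clampTCP [9.980e+01 1.000e-01 2.354e+02] F [-1.9  0.3 -1.1] grip 0.2 slide [ 5.14  0.46 -0.01]
tool-y angle rel clamp x -3.14 q6 -1.58
scale 5.0
scale 1.5
```

View pics/s5.png

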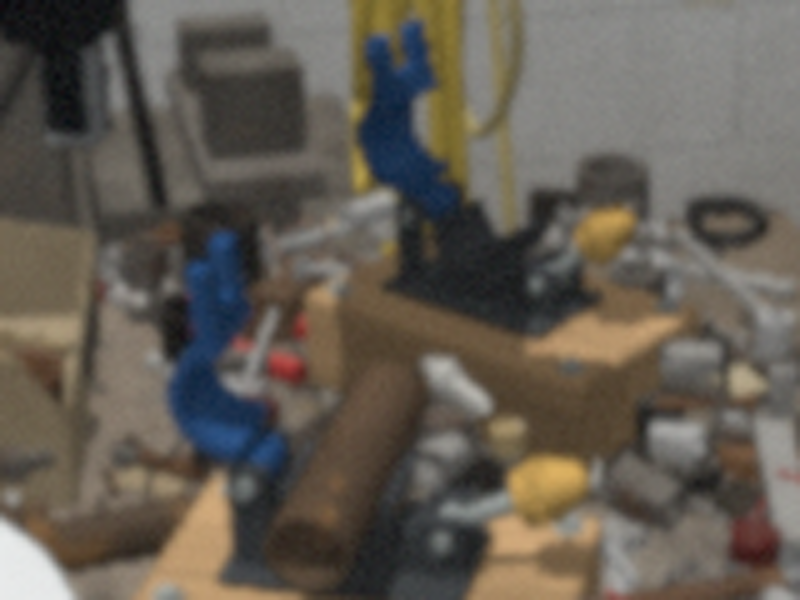

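View pics/w5.png

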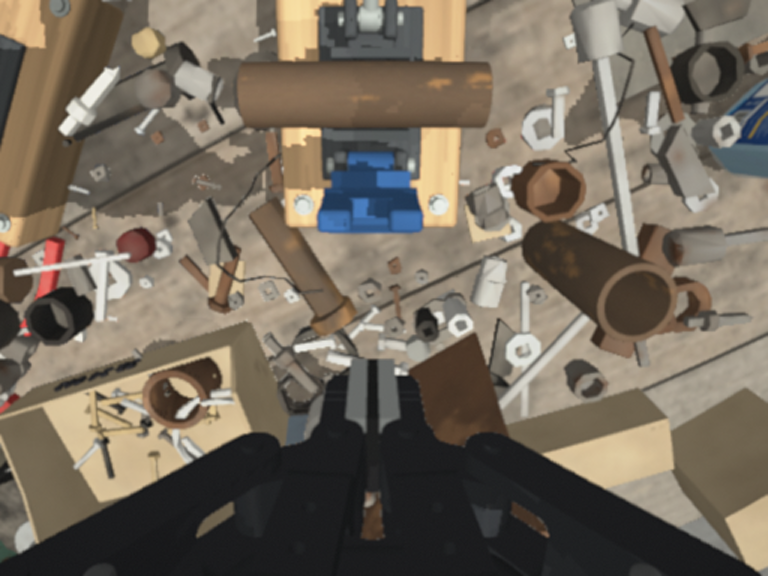

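The blue half is at (370,205), clear of and aligned with the fingers. I'll descend behind it.

Emit:
arm_command:
  commands:
    - {"hand": 0, "slide": [2, 0, 0], "turn": 0}
    - {"hand": 0, "slide": [4, 0, 0], "turn": 0}
    - {"hand": 0, "slide": [5.4, 0, 0], "turn": 0}
    - {"hand": 0, "slide": [5.4, 0.8, 0], "turn": 0}
    - {"hand": 0, "slide": [5.4, 1.6, 0], "turn": 0}
    - {"hand": 0, "slide": [5.4, 1.6, 0], "turn": 0}

```text
t: 5.4
tcp_pos: [650.2, 118.0, 187.5]
orientation: [0.517, -0.482, -0.516, -0.483]
contact_force: [-1.0, 0.0, 1.0]
gripper_width: -0.3
```

```bash
python3 plan.py 59.3 0 182|head -2; python3 snap.py side s6 150 120 310 240;python3 snap.py wrist w6
```

```text
t 5.4 clampTCP [ 77.4   0.7 187.5] F [-1.  0.  1.] grip -0.3 slide [ 0.54  1.81 -0.07]
tool-y angle rel clamp x -3.139 q6 -1.58
scale 5.0
scale 1.5
```

View pics/s6.png

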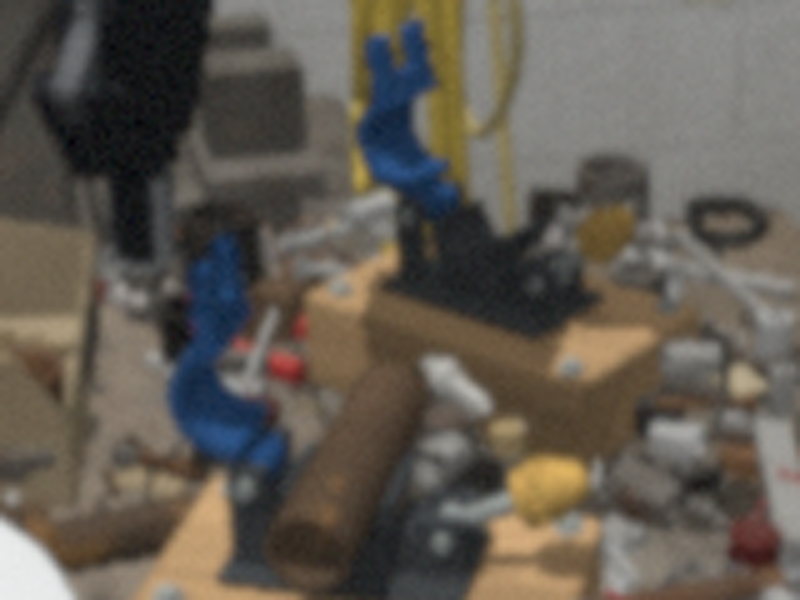

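View pics/w6.png

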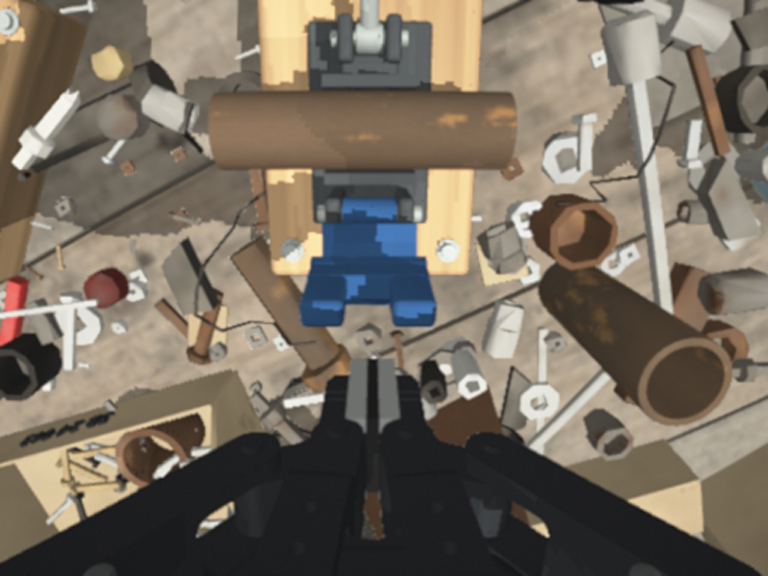

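In the wrist view the closed fingertips (347–397) are about as wide as the lug's slot (345–393), so they could slip through it. I'll open to about 22 mm so that each finger bears on one prong.

Emit:
arm_command:
  commands:
    - {"hand": 0.26, "slide": [0.5, 0, 0], "turn": 0}
    - {"hand": 0.26, "slide": [0.7, 0, 0], "turn": 0}
    - {"hand": 0.26, "slide": [0.7, 0.6, -0.07], "turn": 0}
    - {"hand": 0.26, "slide": [0.7, 1.2, -0.07], "turn": 0}
    - {"hand": 0.26, "slide": [0.6, 1.8, -0.07], "turn": 0}
    - {"hand": 0.26, "slide": [0.5, 2.5, -0.07], "turn": 0}
    - {"hand": 0.26, "slide": [0.5, 3.2, -0.07], "turn": 0}
    - {"hand": 0.26, "slide": [0.5, 3.2, -0.07], "turn": 0}

```text
t: 6.17
tcp_pos: [618.6, 115.1, 180.8]
orientation: [0.517, -0.483, -0.517, -0.483]
contact_force: [-0.8, 0.2, 0.1]
gripper_width: 22.4
```

```bash
python3 plan.py 43.5 0 185|head -2; python3 snap.py side s7 150 120 310 240;python3 snap.py wrist w7
```

```text
t 6.17 clampTCP [ 45.7  -0.2 180.8] F [-0.8  0.2  0.1] grip 22.4 slide [-0.42  0.22  0.02]
tool-y angle rel clamp x -3.139 q6 -1.58
scale 5.0
scale 1.5
```

View pics/s7.png

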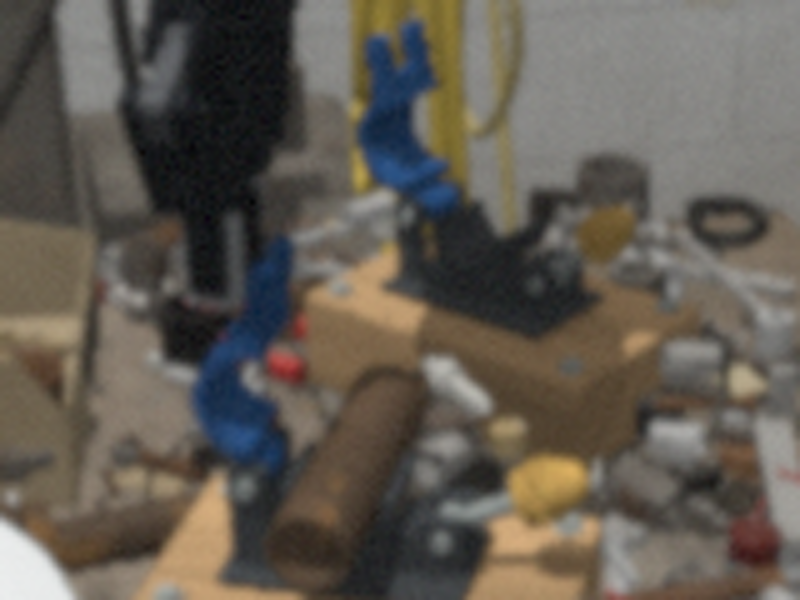

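View pics/w7.png

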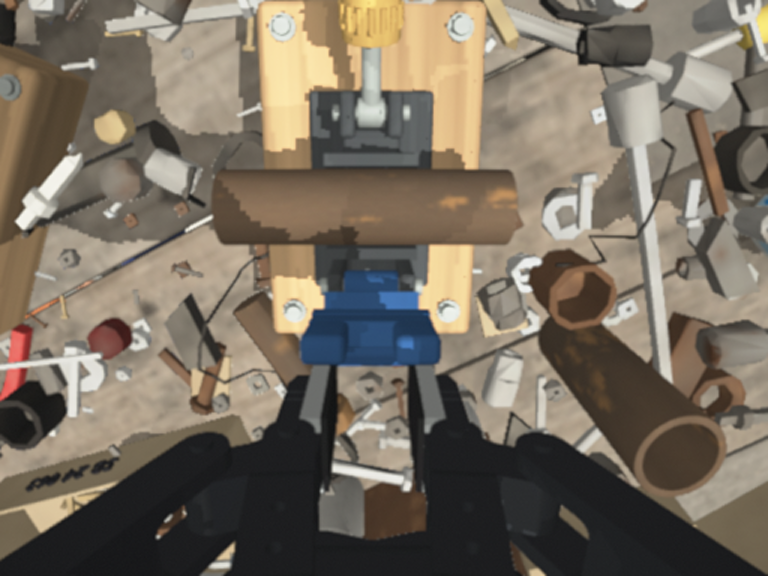

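Each finger is on a prong, at (318,370) and (425,370), and the blue half has come to about 1.4 rad. I'll continue along the arc.

Emit:
arm_command:
  commands:
    - {"hand": 0.26, "slide": [-0.1, 1.0, 0], "turn": 0}
    - {"hand": 0.26, "slide": [-0.05, 1.8, 0], "turn": 0}
    - {"hand": 0.26, "slide": [0.15, 2.6, 0], "turn": 0}
    - {"hand": 0.26, "slide": [0.45, 3.3, 0], "turn": 0}
    - {"hand": 0.26, "slide": [0.8, 4.05, 0], "turn": 0}
    - {"hand": 0.26, "slide": [1.25, 4.75, 0], "turn": 0}
    - {"hand": 0.26, "slide": [1.75, 5.4, 0], "turn": 0}
    - {"hand": 0.26, "slide": [2.3, 6.0, 0], "turn": 0}

```text
t: 6.93
tcp_pos: [559.2, 110.9, 156.8]
orientation: [-0.517, 0.483, 0.517, 0.483]
contact_force: [2.2, 0.2, -0.0]
gripper_width: 22.1
```

```bash
python3 plan.py -36 0 116|head -2; python3 snap.py side s8 150 120 310 240;python3 snap.py wrist w8;python3 plan.py -36 0 116|head -2
```

```text
t 6.93 clampTCP [-13.9  -0.4 156.8] F [ 2.2  0.2 -0. ] grip 22.1 slide [4.08 2.21 0.04]
tool-y angle rel clamp x -3.139 q6 -1.58
scale 5.0
scale 1.5
t 7.03 clampTCP [-14.4  -0.4 156.2] F [-0.7  0.7 -0.2] grip 22.2 slide [4.03 2.15 0.04]
tool-y angle rel clamp x -3.139 q6 -1.58
```

View pics/s8.png

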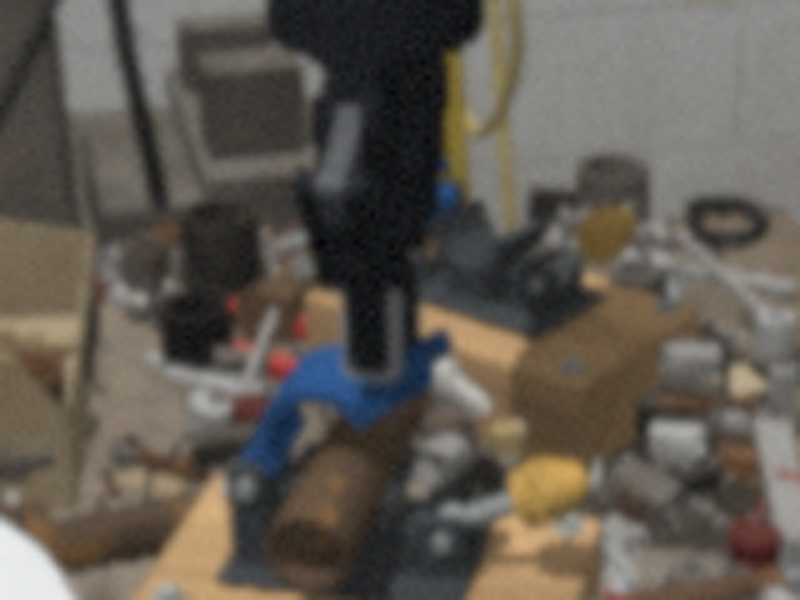

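View pics/w8.png

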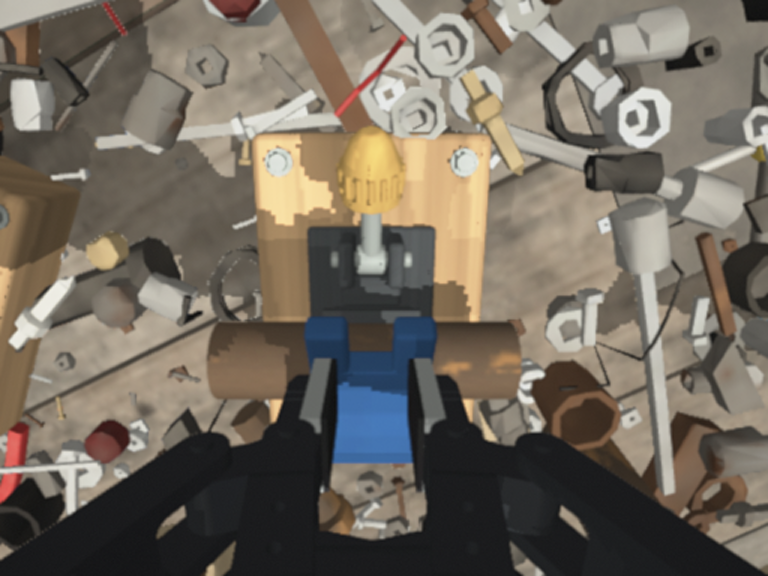

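Emit:
arm_command:
  commands:
    - {"hand": 0.26, "slide": [0.55, 0.55, 0], "turn": 0}
    - {"hand": 0.26, "slide": [1.2, 1.05, 0], "turn": 0}
    - {"hand": 0.26, "slide": [1.95, 1.5, 0], "turn": 0}
    - {"hand": 0.26, "slide": [2.7, 1.85, 0], "turn": 0}
    - {"hand": 0.26, "slide": [3.5, 2.15, 0], "turn": 0}
    - {"hand": 0.26, "slide": [4.1, 2.35, 0], "turn": 0}
    - {"hand": 0.26, "slide": [4.3, 2.35, 0], "turn": 0}
    - {"hand": 0.26, "slide": [4.3, 2.35, 0], "turn": 0}

```text
t: 7.7
tcp_pos: [536.2, 109.4, 115.6]
orientation: [0.517, -0.483, -0.517, -0.483]
contact_force: [-12.4, -1.1, 24.9]
gripper_width: 22.6
```

```bash
python3 plan.py -36 0 116|head -2; python3 snap.py side s9 150 120 310 240;python3 snap.py wrist w9;python3 plan.py -36 0 116|head -2
```

```text
t 7.7 clampTCP [-36.9  -0.4 115.6] F [-12.4  -1.1  24.9] grip 22.6 slide [-0.04 -0.09  0.04]
tool-y angle rel clamp x -3.139 q6 -1.58
scale 5.0
scale 1.5
t 7.8 clampTCP [-36.9  -0.4 115.5] F [-12.3  -1.8  26.5] grip 22.0 slide [-0.05 -0.09  0.04]
tool-y angle rel clamp x -3.139 q6 -1.58
```

View pics/s9.png

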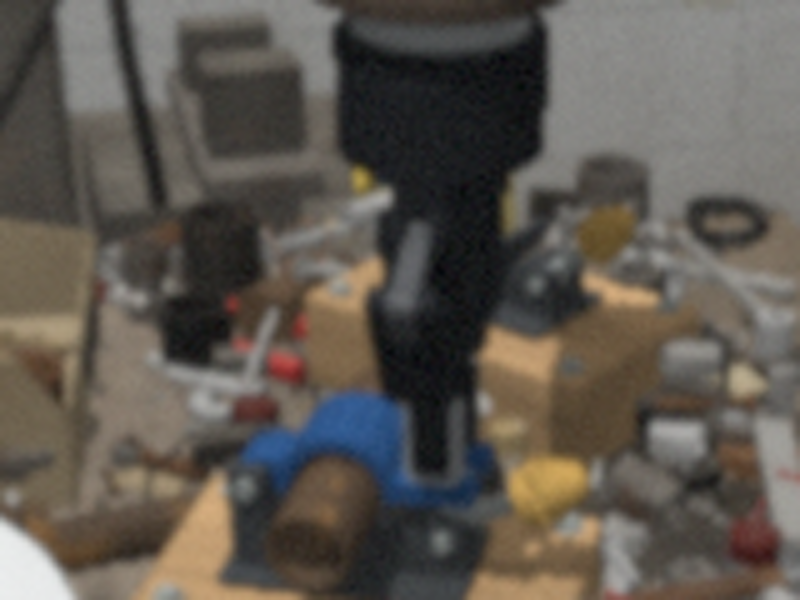

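View pics/w9.png

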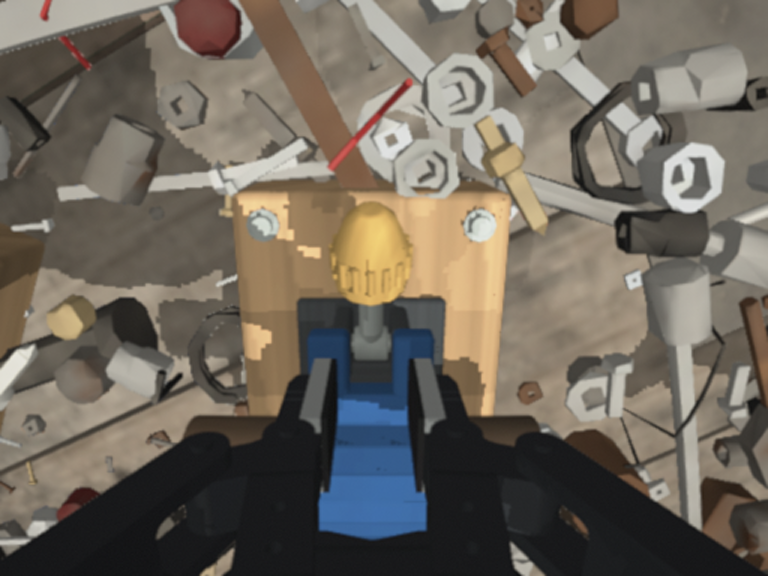

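The blue half is fully down: the lug is flat, the reaction is about 26 N upward, and the tip is at z≈101.5, matching the lug top. I'll now back off upward and go around to the outside of the bolt with the fingers shut.

Emit:
arm_command:
  commands:
    - {"hand": 0.26, "slide": [-2.5, 0, 0], "turn": 0}
    - {"hand": 0.26, "slide": [-5.5, 0, 0], "turn": 0}
    - {"hand": 0, "slide": [-6.5, 3, 0], "turn": 0}
    - {"hand": 0, "slide": [-6.5, 6.5, 0], "turn": 0}
    - {"hand": 0, "slide": [-6.5, 8.8, 0], "turn": 0}
    - {"hand": 0, "slide": [-3, 8.8, 0], "turn": 0}
    - {"hand": 0, "slide": [-3, 8.8, 0], "turn": 0}

```text
t: 8.38
tcp_pos: [446.1, 103.3, 140.4]
orientation: [-0.516, 0.484, 0.518, 0.482]
contact_force: [-1.3, 0.3, -2.3]
gripper_width: 0.0
```

```bash
python3 snap.py side s10 180 150 320 255; python3 snap.py wrist w10;python3 plan.py -120 0 80|head -2
```

```text
scale 5.5
scale 1.5
t 8.48 clampTCP [-124.9   -0.7  144. ] F [0.6 0.8 0.8] grip -0.1 slide [ 6.4  -0.51  0.07]
tool-y angle rel clamp x -3.139 q6 -1.58
```

View pics/s10.png

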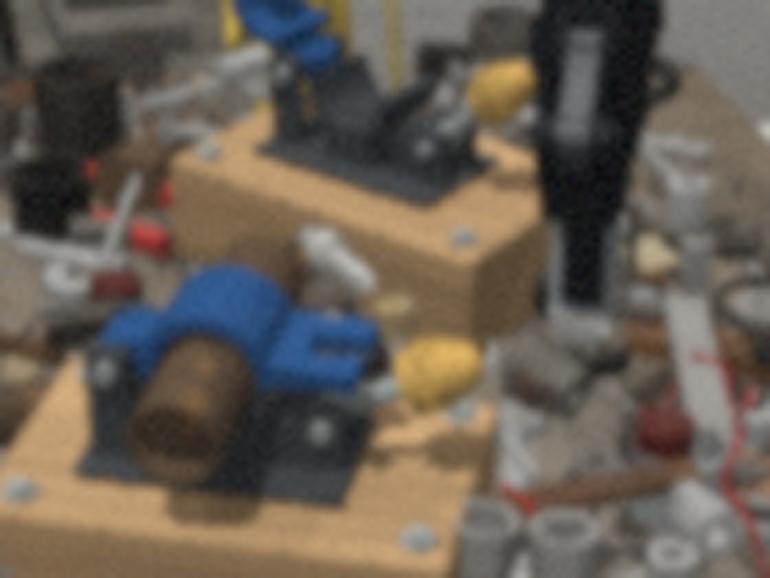

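View pics/w10.png

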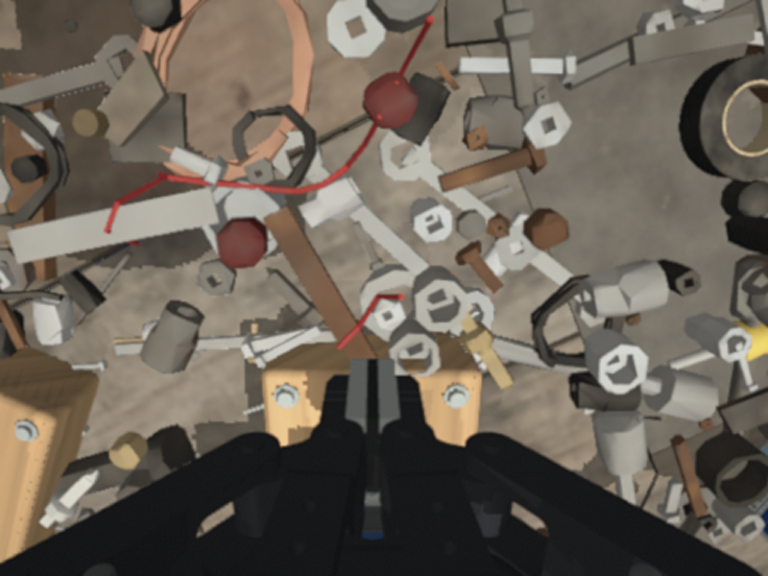

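The blue half lies flat over the tube, and the nut at (438,372) is still leaning out. The fingers are outside it. I'll descend, then push and lift.

Emit:
arm_command:
  commands:
    - {"hand": 0, "slide": [3, 0, 0], "turn": 0}
    - {"hand": 0, "slide": [6, 0, 0], "turn": 0}
    - {"hand": 0, "slide": [6.2, -0.6, 0.07], "turn": 0}
    - {"hand": 0, "slide": [6.2, -1.2, 0.07], "turn": 0}
    - {"hand": 0, "slide": [6.2, -1.2, 0.07], "turn": 0}

```text
t: 8.9
tcp_pos: [462.9, 105.0, 84.1]
orientation: [0.517, -0.482, -0.516, -0.483]
contact_force: [-0.1, 0.3, 0.5]
gripper_width: -0.2
```

```bash
python3 snap.py side s11 180 150 320 255; python3 plan.py -107 0 80|head -2
```

```text
scale 5.5
t 8.95 clampTCP [-110.8    0.    84.2] F [-1.2 -0.   0.9] grip -0.1 slide [ 0.42 -0.38 -0.  ]
tool-y angle rel clamp x -3.139 q6 -1.58
```

View pics/s11.png

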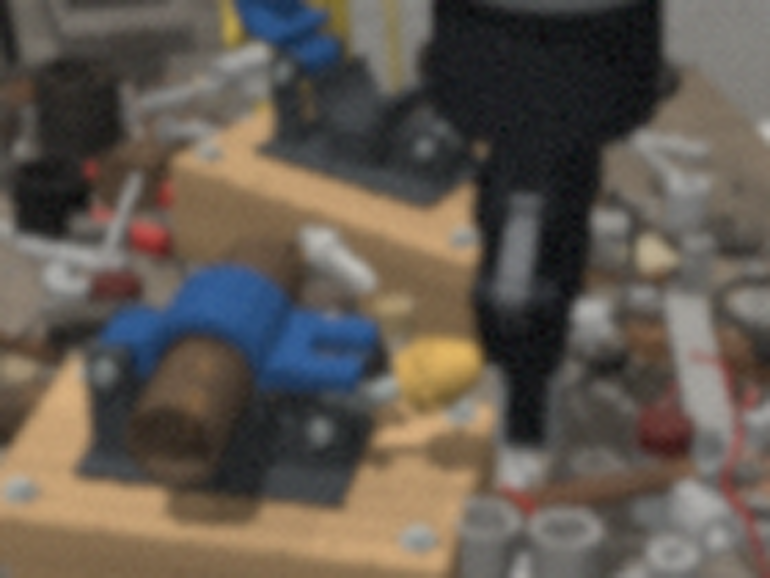

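Emit:
arm_command:
  commands:
    - {"hand": 0, "slide": [-0.8, -0.1, 0], "turn": 0}
    - {"hand": 0, "slide": [-1.0, -0.5, 0], "turn": 0}
    - {"hand": 0, "slide": [-1.3, -0.9, 0], "turn": 0}
    - {"hand": 0, "slide": [-1.7, -1.4, 0], "turn": 0}
    - {"hand": 0, "slide": [-2.1, -1.9, 0], "turn": 0}
    - {"hand": 0, "slide": [-2.5, -2.4, 0], "turn": 0}
    - {"hand": 0, "slide": [-2.9, -2.9, 0], "turn": 0}
    - {"hand": 0, "slide": [-3.0, -3.3, 0], "turn": 0}

```text
t: 9.62
tcp_pos: [494.1, 107.3, 113.9]
orientation: [0.517, -0.482, -0.517, -0.483]
contact_force: [-2.0, -0.2, 1.5]
gripper_width: -0.3
```

```bash
python3 snap.py side s12 180 150 320 255; python3 plan.py -64 0 121|head -2
```

```text
scale 5.5
t 9.67 clampTCP [-7.840e+01  1.000e-01  1.137e+02] F [-2.3 -0.2  1.5] grip 0.1 slide [-0.73 -1.44 -0.02]
tool-y angle rel clamp x -3.139 q6 -1.58
```

View pics/s12.png

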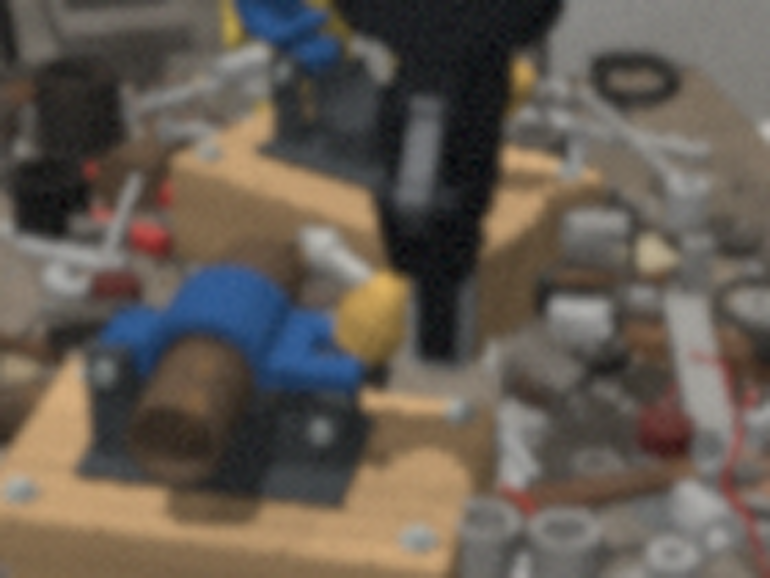

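The bolt is coming up nicely, at about 0.3 rad. I'll push it home with the tip above the lug.

Emit:
arm_command:
  commands:
    - {"hand": 0, "slide": [-0.6, -0.4, 0], "turn": 0}
    - {"hand": 0, "slide": [-0.9, -0.8, 0], "turn": 0}
    - {"hand": 0, "slide": [-0.9, -1.2, 0], "turn": 0}
    - {"hand": 0, "slide": [-0.9, -1.5, 0], "turn": 0}
    - {"hand": 0, "slide": [-0.9, -1.7, 0], "turn": 0}
    - {"hand": 0, "slide": [-0.9, -1.8, 0], "turn": 0}
    - {"hand": 0, "slide": [-0.9, -1.8, 0], "turn": 0}

```text
t: 10.25
tcp_pos: [511.1, 108.3, 121.0]
orientation: [-0.516, 0.483, 0.517, 0.482]
contact_force: [-6.0, -1.1, 3.4]
gripper_width: -0.0
```

```bash
python3 snap.py side s13 180 150 320 255; python3 plan.py -60 0 121|head -2
```

```text
scale 5.5
t 10.3 clampTCP [-6.200e+01  1.000e-01  1.211e+02] F [-5.8 -1.6  4.2] grip 0.0 slide [ 0.01 -0.2  -0.01]
tool-y angle rel clamp x -3.139 q6 -1.58
```

View pics/s13.png

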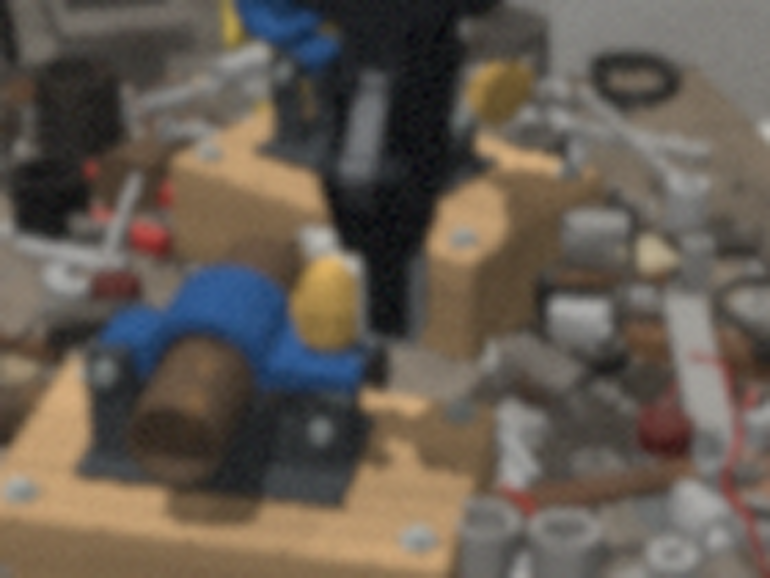

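Emit:
arm_command:
  commands:
    - {"hand": 0, "slide": [0, -0.3, 0], "turn": 0}
    - {"hand": 0, "slide": [0, -0.5, 0], "turn": 0}
    - {"hand": 0, "slide": [0, -0.5, 0], "turn": 0}
    - {"hand": 0, "slide": [0, -0.5, 0], "turn": 0}

```text
t: 10.63
tcp_pos: [512.5, 108.4, 120.9]
orientation: [-0.515, 0.485, 0.519, 0.48]
contact_force: [-45.3, -5.4, 28.8]
gripper_width: 0.4
```

```bash
python3 plan.py -60 0 121|head -2
```

```text
t 10.63 clampTCP [-60.7   0.2 120.9] F [-45.3  -5.4  28.8] grip 0.4 slide [-0.01 -0.07 -0.02]
tool-y angle rel clamp x -3.139 q6 -1.58
```

Hard stop reached: 45 N with almost no further travel. I'll back off outward, rise and check.

Emit:
arm_command:
  commands:
    - {"hand": 0, "slide": [0, 1.0, 0], "turn": 0}
    - {"hand": 0, "slide": [0, 3.5, 0], "turn": 0}
    - {"hand": 0, "slide": [-1, 6, 0], "turn": 0}
    - {"hand": 0, "slide": [-5, 7, 0], "turn": 0}
    - {"hand": 0, "slide": [-9, 8, 0], "turn": 0}
    - {"hand": 0, "slide": [-13, 8, 0], "turn": 0}
    - {"hand": 0, "slide": [-16, 8, 0], "turn": 0}
    - {"hand": 0, "slide": [-16, 8, 0], "turn": 0}

```text
t: 11.3
tcp_pos: [438.0, 103.4, 287.5]
orientation: [0.519, -0.48, -0.515, -0.485]
contact_force: [0.0, 0.6, -0.2]
gripper_width: 0.4
```

```bash
python3 snap.py side s14 180 150 320 255; python3 snap.py wrist w14;  python3 plan.py -60 0 121|head -2; python3 - <<'E'
from h import *
from rig import viewer
p=np.load("pose.npy");cs=viewer.camera("side")
for a in (0,.15,.3):
  print(a,[((proj(cs,cs["view"],c2w(p,[-40-r*np.sin(a),0,74+r*np.cos(a)]))-[180,150])*5.5).round().tolist() for r in (39,60)])
E
```

```text
scale 5.5
scale 1.5
t 11.4 clampTCP [-136.3   -0.   282.1] F [ 0.8 -0.2 -0.1] grip -0.1 slide [16.12 -7.59 -0.02]
tool-y angle rel clamp x -3.139 q6 -1.58
0 [[[327.0, 308.0]], [[327.0, 254.0]]]
0.15 [[[344.0, 311.0]], [[353.0, 259.0]]]
0.3 [[[360.0, 316.0]], [[378.0, 266.0]]]
```

View pics/s14.png

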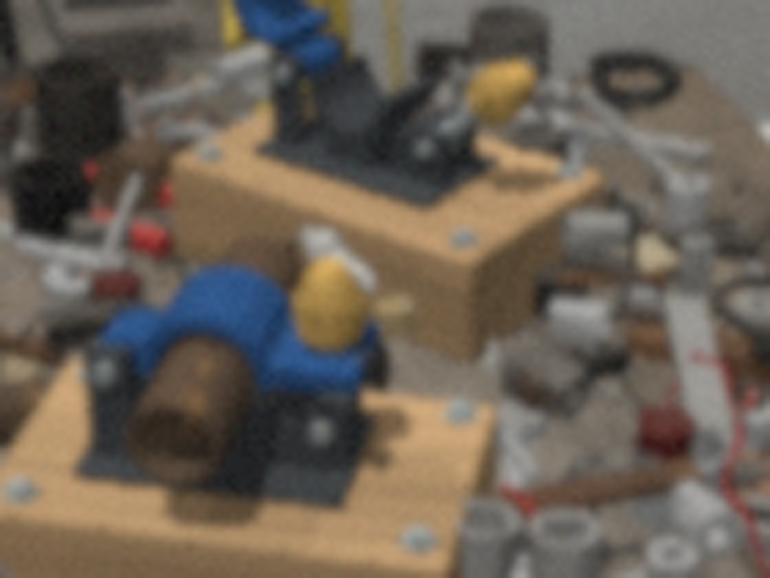

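View pics/w14.png

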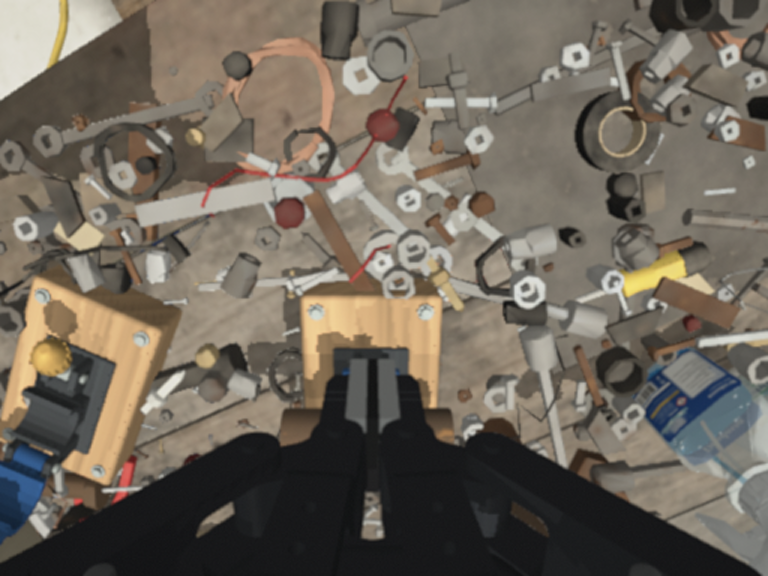

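The nut's centre is at (330,308) and its tip at about (327,258). The model puts 0 rad at (327,308) and (327,254), so the bolt is home. The blue half is flat, the tube end at (172,437) is where it was, and the arm is clear at 0 N.

```bash
python3 -c "
from rig import bot
print(bot.hand_in())"
```

```text
the job is handed in; nothing more can be done
None
```

The clamp holding the tube is closed: the blue half is fully down, the bolt is upright in its slot, and the tube is still lying in the clamp. I handed the job in at about 11.5 s.

- **Moves:** I first pushed the bolt further out, to about 1.15 rad, so the lug could pass. Then I swung the blue half down with one fingertip on each prong, until it bottomed with about 26 N of reaction. Last, I pushed the bolt up from outside until it hit its stop at about 45 N, then backed away.
- **Last checks:** The side view showed the lug flat and the bolt within about 0.03 rad of upright. The tube end had not visibly moved, and the arm was clear with no contact force.
- **Problems and disagreements:**
  - One move call was refused because it lacked the "turn" key; nothing moved.
  - The wooden block turned out to sit about 8 mm off-centre from the tube axis. I placed the clamp by its pins and the tube instead.
  - The final wrist view was blocked by the fingers, so the closing check rests on the side camera and the contact forces.

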